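Hold a selector shaft in the upright V-block with its finger at the pointer

ROBOT

A 6-joint arm with a two-finger parallel gripper is mounted at the origin on the work surface. World frame = base frame: x ahead of the robot, y to its left, z up, the work surface at z = 0. Lengths are in m, angles in degrees, forces in N, time in s.
With the tool pointing down it reaches from about 0.3 to 1 m from the base axis. Payload 5.1 kg.
Tool frame: the origin (TCP) lies midway between the tips of the shut fingers; the grasp point (between the pads) lies 19 mm behind it; z points along the fingers, y is the line along which they close (so a half turn about z gives the same grasp; the last joint's range is limited). The gripper opens to 95 mm and grips with 3 to 60 N. Pads are 20 mm wide; open, the fingers measure 119 mm over their backs; the gripper's body (75 mm by 180 mm) begins 59 mm behind the grasp point.
Start: joints at [-4.733, 7.093, 94.555, -0, 78.352, -4.733], TCP at [0.65, -0, 0.215] pointing down, gripper open.
Joint ranges: [-149.61, 149.61], [-58.7, 133.49], [1.44, 155.28], [-77.14, 257.14], [18.33, 153.61], [-166.67, 166.67]. Speed limits (degrees/s): [147.25, 147.25, 180, 180, 180, 180].

INTERFACE

Orientations are given as [roll, pitch, yaw] about the fixed x, y, z axes, in that order (R = Rz(yaw) Ry(pitch) Rx(roll)).
In Python, from plant import * gives the robot as it stands. The module is installed in compiled form; this text tells all that it offers. Calls block until the motion is done:
- move_ptp(position, orientation): joint-space move of the TCP to a pose.
- move_linear(position, vel=0.15, attitude=None): straight line of the TCP; attitude=None keeps the orientation; vel is the mean speed in m/s.
- goto_joints(angles): joint-space move.
- gripper_to(opening, effort=None): opening from 0.0 (shut) to 1.0 (fully open); effort is the grip in N (None keeps the last); returns when the fingers have stopped.
- pause(seconds).
- inverse_kinematics(position, orientation): joint angles nearest the present ones, or None.
- read_state(): the state.
- grab_frame(name): name is "scene" or "side" or "wrist"; returns a dict with "color" (480x640x3 uint8, red, green, blue), "K" (3x3 intrinsics, pixels), "extrinsics" (4x4, takes a point from world to camera coordinates). Camera axes: x right, y down, z forward; pixel columns grow to the right and rows downward; lengths in m; the calibration is good to about 2 mm. A picture is of the moment at which its call begins. There is no depth.
A pose or a line that the arm cannot do raises Unreachable and nothing moves.
- sign_off(): hands the job in; it is judged then, once.
The state is a dict: "t": time; "joint_positions": joint angles; "qvel": joint speeds; "joint_torque": joint torques, N m; "ee_pos": TCP position; "eef_rot": TCP orientation; "contact_force": force on the tool from outside, world axes, zero at the start; "wrist_torque": the same for the moment, N m; "grip_width": opening from 0.0 (shut) to 1.0 (fully open); "finger_force": force on a finger pad.
Only numpy, scipy, OpenCV 4.12 (cv2) and the standard library are available. Lean on these libraries where they do the work, as an engineer would, in place of code of your own. Each camera call takes 0.05 s, during which the arm holds its last target. There are 200 camera calls.

TASK

Pick up the gearbox selector shaft and stand it upright on the base plate in the mouth of the V-block, turned so that its selector finger points at the brass pointer, and press it back firmly onto both faces of the V. Finish while still gripping the shaft and pressing it there, for the measurement: do not let go. Leave the other parts on the bench where they are.

Things in the scene. Friction and masses are not known exactly. Their poses are not given: they have to be found in the camera images.
- shaft: Loose selector shaft: bright steel cylinder standing on end, 34 mm diameter, 130 mm tall, about 0.4 kg. A selector finger (10 wide, 12 high) sticks out near the foot, its end 39 mm from the axis, 26 to 38 mm above the foot. Dark band at 23 to 41 mm is looks only; above 45 mm it is bare, grip from any side. Origin: centre of the foot; z up the shaft, +x along the finger.
- finger_tip (a point): Middle of the end face of the selector finger: 39 mm from the shaft axis along the shaft's +x, 32 mm above its foot.
- vblock: Fixed oiled (slippery) steel base plate, 12 mm thick, flat on the bench (-85 to +60 mm in x, +-75 in y), with an upright V-block on its +x part. Origin: plate underside, right below the axis that the shaft has when touching both V faces. The V opens to -x (roughly to the robot): the shaft is pressed along +x. z up.
- seat (a point): On top of the base plate (12 mm above the bench) on the seated shaft's axis: where the centre of the shaft's foot belongs. Axes as vblock.
- jaw_left: Left (+y) half of the V-block, oiled slippery steel, rigid, 60 mm tall on the plate (top 72 mm above the bench). Its upright flat face, at 45 degrees to the push (90 degree V), runs from (2, 22) to (22, 2) mm in vblock x, y and touches the seated shaft along the upright line at (12, 12). It fills x to 54, y 0 to 36 mm. Origin and axes as vblock.
- jaw_right: Right (-y) half of the V-block, the mirror image of jaw_left: touches the seated shaft at x = +12, y = -12 mm in the vblock frame. Origin and axes are those of vblock.
- pointer: Brass index pointer fixed on the plate in front of the V, up to 51 degrees either side of straight out: 18 mm wide, 10 mm high, with a point towards the seat and a black screw (17 mm high in all: the finger passes over it). Origin: plate top, on the seated shaft's axis (as seat); +x runs to the pointer (point at 42, back at 76 mm), and the finger must lie along it.
- sleeve: Bystander: plain steel tube standing on end, 34 mm diameter, 60 mm tall, without a finger. Origin: centre of its underside.
- gear: Bystander: dark steel gear wheel lying flat, 86 mm across, 30 mm tall with its hub. Origin: centre of its underside.
- dish: Bystander: small red parts dish, 110 mm across, 30 mm tall. Origin: centre of its underside.
- spanner: Bystander: steel spanner 190 mm long lying flat on the bench, beyond the V-block. Origin: on its underside, near its middle; its length is along its x.
Not all that is in view belongs to the job. Leave any orange or red look-alike of the shaft alone.

How it is judged (in metres and radians):
On the way:
1. the shaft is gripped and lifted clear of the bench (height (world z) of shaft above 0.015 m and contact force between the fingers and shaft above 1 N), for 0.2 s.
At the end, for the whole second after the job is handed in: Shaft upright (0.06 rad), foot within 5 mm of the plate, axis within 4 mm of the seat, over 2 N on each V face, finger end within 6 mm sideways of the pointer's line and on its side, at rest, still held by the robot's fingers with over 2 N (contact force between shaft and jaw_left above 2 N and contact force between shaft and jaw_right above 2 N and contact force between the fingers and shaft above 2 N and horizontal distance between shaft and seat below 0.004 m and z of shaft in the frame of seat between -0.003 and 0.005 m and angle between shaft's own z axis and vertical below 0.06 rad and x of finger_tip in the frame of pointer above 0.03 m and y of finger_tip in the frame of pointer between -0.006 and 0.006 m and linear speed of shaft below 0.02 m/s); the arm keeps its last pose, push and grip.
It fails at once if the sleeve is pushed away or knocked over (distance of sleeve from where it was at the start of the episode above 0.02 m or angle between sleeve's own z axis and vertical above 0.5 rad).
It fails at once if the gear is pushed away or knocked over (distance of gear from where it was at the start of the episode above 0.02 m).
It fails at once if the dish is pushed away or knocked over (distance of dish from where it was at the start of the episode above 0.02 m).
It fails at once if the spanner is pushed away or knocked over (distance of spanner from where it was at the start of the episode above 0.02 m).
It also fails if it takes over 45 s, if anything falls off the work surface, if the arm or the gripper's body presses on something with over 40 N, if the wrist force passes 120 N, or if a joint passes its speed limit or range.

## Working session

There is one attempt and no reset: what is moved stays moved. The work goes in short steps, each a Python script; the robot and the scene stay as the last script left them, time stands still between calls to the robot, and variables do not carry over. Pictures are saved under pics/ and viewed, at most 10 in all, crops included, and the job is handed in when it is done.

```bash
mkdir -p pics; python3 - <<'E'
from plant import *
import cv2,pickle
d={}
for n in ["scene","side","wrist"]:
    f=grab_frame(n); d[n]=f; cv2.imwrite(f"pics/{n}0.png",f["color"][:,:,::-1]); print(n,f["K"].tolist(),f["extrinsics"].round(4).tolist())
pickle.dump(d,open("f0.pkl","wb"))
s=read_state(); print(s)
E
```

```text
scene [[434.5025142693554, 0.0, 319.538023469134], [0.0, 434.5025142693554, 233.7493777917138], [0.0, 0.0, 1.0]] [[0.2977, 0.9547, 0.0035, -0.1761], [0.607, -0.1865, -0.7725, -0.3081], [-0.7369, 0.2321, -0.635, 1.4074], [0.0, 0.0, 0.0, 1.0]]
side [[531.1918481754132, 0.0, 310.24329378588425], [0.0, 531.1918481754132, 236.3743789225501], [0.0, 0.0, 1.0]] [[-0.9529, -0.303, -0.0147, 0.5596], [-0.2144, 0.7072, -0.6738, 0.1472], [0.2145, -0.6389, -0.7388, 0.9562], [0.0, 0.0, 0.0, 1.0]]
wrist [[369.5195205950979, 0.0, 320.8271386936036], [0.0, 369.5195205950979, 237.15070730362532], [0.0, 0.0, 1.0]] [[1.0, -0.0003, -0.0011, -0.6497], [0.0001, -0.9563, 0.2925, -0.033], [-0.0011, -0.2925, -0.9563, 0.3923], [0.0, 0.0, 0.0, 1.0]]
{'t': 0.15, 'joint_positions': array([-4.73371702e+00,  7.12574795e+00,  9.46159153e+01, -5.06683960e-05,
        7.83522067e+01, -4.73242735e+00]), 'qvel': array([-0.00139587, -0.12336309, -0.1726194 ,  0.01795207,  0.11378333,
       -0.09214854]), 'joint_torque': array([ 4.52342692e-04, -4.18191254e+01, -3.60470796e+01,  7.75244599e-02,
        4.69156180e-02, -8.73639601e-05]), 'ee_pos': array([ 6.49498382e-01, -9.99838548e-08,  2.13661986e-01]), 'eef_rot': array([-1.79906446e+02, -7.69506439e-03,  8.99987143e+01]), 'contact_force': array([-0.47416461,  0.42812185, -0.0842351 ]), 'wrist_torque': array([ 0.02631305, -0.02052168, -0.00655013]), 'finger_force': 0.0, 'grip_width': 0.9998936272891029}
```

View pics/scene0.png

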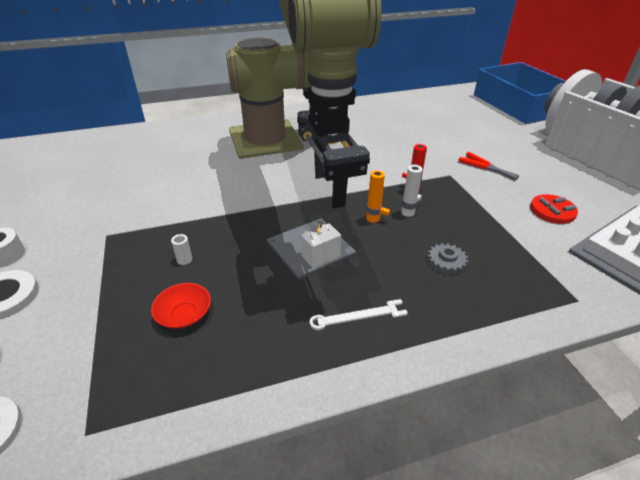

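View pics/side0.png

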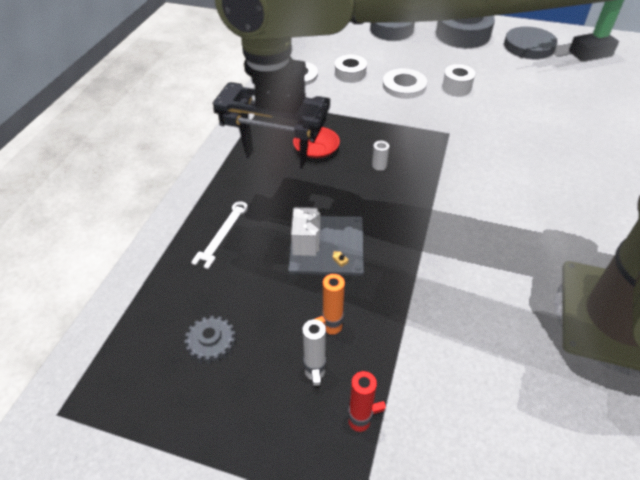

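The scene view shows the bright shaft at (412,190), between orange (376,195) and red (419,165) look-alikes. The V-block is at (320,243). The side view shows the shaft top at (314,329), the V-block at (306,230) and the pointer at (341,257).

```bash
cat > h.py <<'E'
import numpy as np,cv2
def ray(f,uv,z):
    E=np.array(f["extrinsics"]);R,t=E[:3,:3],E[:3,3];c=-R.T@t
    d=R.T@np.linalg.inv(f["K"])@np.array([uv[0],uv[1],1.]);return c+d*(z-c[2])/d[2]
def proj(f,p):
    E=np.array(f["extrinsics"]);q=f["K"]@(E[:3,:3]@np.asarray(p,float)+E[:3,3]);return q[:2]/q[2]
E
python3 - <<'E'
import pickle;from h import *
d=pickle.load(open("f0.pkl","rb"));s,e=d["scene"],d["side"]
for n,a,b,z in [("shafttop",(414,170),(314,329),.13),("orange",(377,175),(333,284),.13),("red",(420,148),(364,382),.13),("pointer",(319,230),(341,257),.025),("sleeve",(180,239),(381,146),.06),("gear",(449,252),(209,331),.03),("dish",(181,295),(316,135),.03),
 ("plateL",(268,240),(364,217),.012),("plateNear",(323,220),(363,273),.012),("plateR",(354,250),(290,270),.012),("plateFar",(305,273),(300,216),.012)]:
    print(n,ray(s,a,z).round(3),ray(e,b,z).round(3))
E
```

```text
shafttop [0.507 0.256 0.13 ] [0.496 0.263 0.13 ]
orange [0.502 0.165 0.13 ] [0.492 0.173 0.13 ]
red [0.416 0.319 0.13 ] [0.404 0.325 0.13 ]
pointer [0.531 0.018 0.025] [0.515 0.028 0.025]
sleeve [ 0.514 -0.287  0.06 ] [ 0.509 -0.286  0.06 ]
gear [0.691 0.262 0.03 ] [0.687 0.26  0.03 ]
dish [ 0.649 -0.299  0.03 ] [ 0.674 -0.322  0.03 ]
plateL [ 0.516 -0.1    0.012] [ 0.501 -0.103  0.012]
plateNear [0.481 0.043 0.012] [0.467 0.044 0.012]
plateR [0.606 0.076 0.012] [0.603 0.078 0.012]
plateFar [ 0.644 -0.048  0.012] [ 0.631 -0.066  0.012]
```

View pics/wrist0.png

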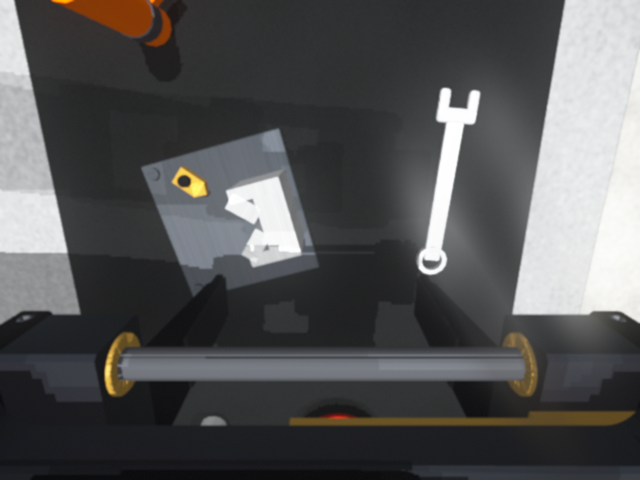

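The wrist view shows the plate at (230,210), with the pointer at (188,182) and the V opening to the upper left. Next I'll take one picture over the plate and one over the shaft.

```bash
python3 - <<'E'
from plant import *
import cv2,pickle
d={}
for n,p in [("v",[.555,-.09,.25]),("s",[.5,.18,.27])]:
    move_ptp(p,[180,0,90]); pause(.3); f=grab_frame("wrist"); d[n]=f; cv2.imwrite(f"pics/w_{n}.png",f["color"][:,:,::-1])
pickle.dump(d,open("f1.pkl","wb"))
a=cv2.imread("pics/w_v.png"); cv2.imwrite("pics/w_v2.png",cv2.resize(a[40:340,120:520],(800,600)))
a=cv2.imread("pics/w_s.png"); cv2.imwrite("pics/w_s2.png",a)
print(read_state()["t"],d["v"]["extrinsics"].round(4).tolist())
E
```

```text
2.525 [[1.0, 0.001, -0.0004, -0.5557], [0.0011, -0.9563, 0.2922, -0.1293], [-0.0001, -0.2922, -0.9563, 0.3997], [0.0, 0.0, 0.0, 1.0]]
```

View pics/w_v2.png

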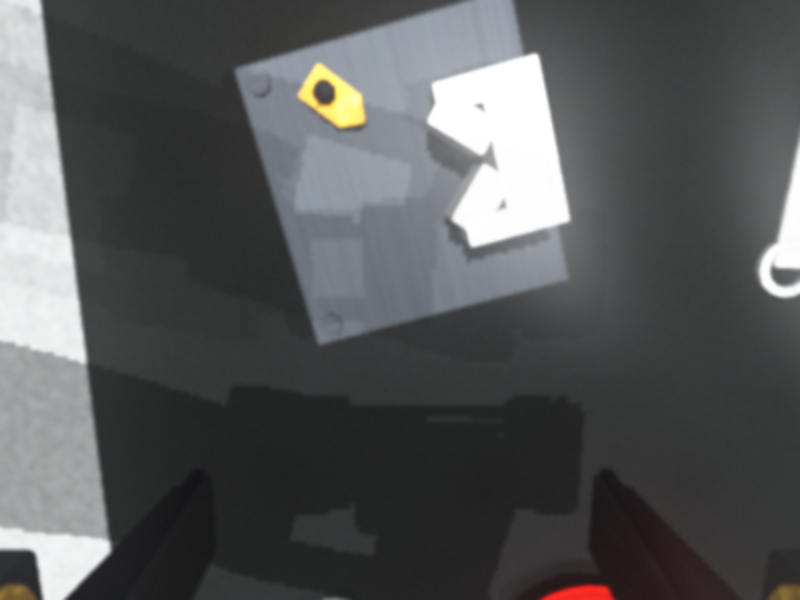

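View pics/w_s2.png

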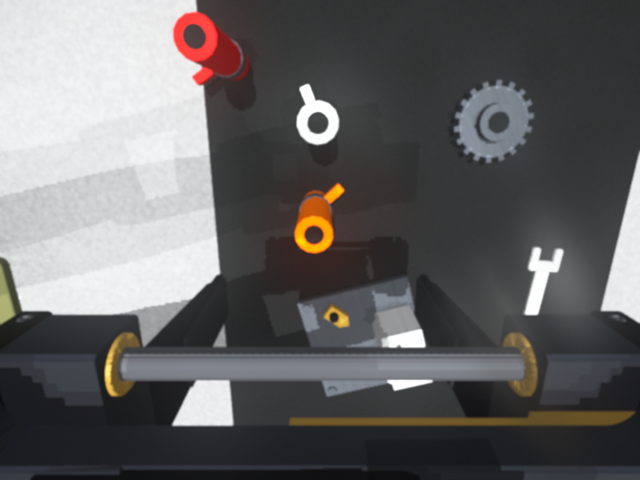

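The over-plate view (crop, 2x) shows the plate corners at (235,68), (319,345) and (568,278). The jaw back corners are at (540,55) and (570,218), and the pointer runs from (310,80) to (363,125). The over-shaft view shows the shaft top ring at (318,122), with its finger up to (306,88).

```bash
python3 - <<'E'
import pickle;from h import *
d=pickle.load(open("f1.pkl","rb"));f=d["v"];g=d["s"]
o=lambda p:(120+(p[0]+.5)/2-.5,40+(p[1]+.5)/2-.5)
deg=lambda v:np.degrees(np.arctan2(v[1],v[0]))
A,B=[ray(f,o(p),.072)[:2] for p in [(541,55),(570,219)]]
w=A-B; yaw=deg(w)-90; print("jaw back",A,B,np.linalg.norm(w),"yaw",yaw)
ux=np.array([np.cos(np.radians(yaw)),np.sin(np.radians(yaw))]);uy=np.array([-ux[1],ux[0]])
print("seat from jaw",(A+B)/2-.054*ux)
P,Q,R=[ray(f,o(p),.012)[:2] for p in [(235,68),(319,345),(568,278)]]
print("edges",np.linalg.norm(P-Q),np.linalg.norm(R-Q),"yaw",deg(P-Q)-90,deg(R-Q))
vx=(R-Q)/np.linalg.norm(R-Q);vy=np.array([-vx[1],vx[0]])
print("seat from plate",(P+Q)/2+.085*vx, (P+R)/2+.0125*vx)
im=cv2.cvtColor(f["color"],cv2.COLOR_RGB2HSV)
m=cv2.inRange(im[40:200,120:400],(15,120,100),(35,255,255))
c=max(cv2.findContours(m,0,1)[0],key=cv2.contourArea)
c=cv2.convexHull(c)[:,0]+[120,40]
pts=np.array([ray(f,p,.022)[:2] for p in c])
r=cv2.minAreaRect((pts*1000).astype(np.float32));print("ptr rect",r)
c0=np.array(r[0])/1000; 
for s in [(A+B)/2-.054*ux,(P+Q)/2+.085*vx]: print("ptr dir from seat",deg(c0-s),np.linalg.norm(c0-s))
M=cv2.moments((pts*1000).astype(np.float32));print("centroid",M["m10"]/M["m00"],M["m01"]/M["m00"])
# shaft
im=cv2.cvtColor(g["color"],cv2.COLOR_RGB2HSV)
m=cv2.inRange(im,(0,0,190),(180,60,255));m[:70]=0;m[160:]=0;m[:,:280]=0;m[:,360:]=0
ring=cv2.morphologyEx(m,cv2.MORPH_CLOSE,cv2.getStructuringElement(2,(21,21)))
ring=cv2.morphologyEx(ring,cv2.MORPH_OPEN,cv2.getStructuringElement(2,(21,21)))
c=max(cv2.findContours(ring,0,1)[0],key=cv2.contourArea);cc,rr=cv2.minEnclosingCircle(c);print("ring",cc,rr)
S=ray(g,cc,.13)[:2];print("shaft",S,"foot px",proj(g,[*S,0]))
fin=m&~cv2.dilate(ring,np.ones((3,3),np.uint8));c=max(cv2.findContours(fin,0,1)[0],key=cv2.contourArea)
r=cv2.minAreaRect(c);print("finger",r)
pp=c[:,0];top=pp[pp[:,1]<=pp[:,1].min()+2].mean(0)
T=ray(g,r[0],.038)[:2];print("fin ctr",T,np.linalg.norm(T-S),deg(T-S),"axis line", [ray(g,p,.038)[:2].round(4).tolist() for p in cv2.boxPoints(r)])
E
```

```text
jaw back [0.61563652 0.04080231] [ 0.6327956 -0.0281525] 0.07105771981564547 yaw 13.97395834850596
seat from jaw [ 0.57181416 -0.00671506]
edges 0.14917596053701776 0.14335850180073015 yaw 14.800681801799271 15.344124710933551
seat from plate [ 0.57175686 -0.00690543] [ 0.57096537 -0.00712261]
ptr rect ((521.626708984375, 25.21776008605957), (16.664522171020508, 33.30126190185547), 52.55000305175781)
ptr dir from seat 147.5325839707729 0.059485170743633985
ptr dir from seat 147.3484258433688 0.059539329266204644
centroid 520.9031637518771 25.904865371002664
ring (317.0, 120.5) 22.94023895263672
shaft [0.4980351  0.26492487] foot px [318.07332565 121.54001094]
finger ((306.02587890625, 91.56034851074219), (13.91848373413086, 10.898435592651367), 66.80140686035156)
fin ctr [0.48615951 0.29378801] 0.031210747868758923 112.36446272546085 axis line [[0.4784, 0.2978], [0.4886, 0.3018], [0.494, 0.2897], [0.4837, 0.2856]]
```

```bash
cat > grasp.py <<'E'
from plant import *
import pickle;from h import *
g=pickle.load(open("f1.pkl","rb"))["s"]
im=cv2.cvtColor(g["color"],cv2.COLOR_RGB2HSV)
m=cv2.inRange(im,(0,0,190),(180,60,255));m[:70]=0;m[160:]=0;m[:,:280]=0;m[:,360:]=0
c=max(cv2.findContours(m,0,1)[0],key=cv2.contourArea)[:,0]
c=c[c[:,1]>112].astype(np.float32);e=cv2.fitEllipse(c);print(e)
S=ray(g,e[0],.13)[:2];T=np.array([.48616,.29379])
fa=np.degrees(np.arctan2(*(T-S)[::-1]));print(S,"finger",fa)
yaw=14.8-(147.3-fa)+90;print("yaw",yaw)
if abs(S[0]-.4988)<.003 and abs(S[1]-.2637)<.003:
    move_ptp([*S,.26],[180,0,yaw]);move_linear([*S,.16]);move_linear([*S,.078],vel=.08)
    pause(.2);s=read_state();print(s["ee_pos"],s["eef_rot"],s["contact_force"])
    gripper_to(0.0,40);s=read_state();print(s["grip_width"],s["finger_force"],s["ee_pos"],s["contact_force"],s["t"])
    move_linear([*S,.25],vel=.12);pause(.3);s=read_state();print(s["finger_force"],s["grip_width"],s["contact_force"],s["ee_pos"],s["t"])
    for n in("side","scene"): cv2.imwrite(f"pics/{n}1.png",grab_frame(n)["color"][:,:,::-1])
    a=cv2.imread("pics/side1.png")[150:450,180:480];b=cv2.imread("pics/scene1.png")[60:260,290:490]
    cv2.imwrite("pics/lift.png",np.hstack([cv2.resize(a,(400,400)),cv2.resize(b,(400,400))]))
E
python3 grasp.py
```

```text
((317.3507080078125, 121.86282348632812), (41.13462448120117, 42.83160400390625), 179.42340087890625)
[0.49831124 0.26388236] finger 112.11152397712571
yaw 69.6115239771257
[0.4986795  0.26403299 0.07860961] [ 1.79954879e+02 -4.20797623e-02  6.96115770e+01] [ 0.25208967 -1.21376422 -0.77053158]
0.35600210751099975 39.99737083911896 [0.49823723 0.26389765 0.07798298] [-0.6517104  -0.04894211 -0.42268107] 6.2583
39.995219707489014 0.35750012528667363 [-0.56812922 -0.44762516 -5.71888775] [0.49821972 0.26385144 0.24964702] 8.1417
```

```bash
cat > place.py <<'E'
from plant import *
from h import *
seat=np.array([.5716,-.0069]);ux=np.array([np.cos(np.radians(14.8)),np.sin(np.radians(14.8))])
p=seat-.022*ux
move_ptp([*p,.25],[180,0,104.8]);move_linear([*p,.125],vel=.12);move_linear([*p,.096],vel=.05);pause(.4)
f0=read_state()["contact_force"];print(f0,read_state()["ee_pos"])
z=.096
while z>.084:
    z-=.0007;move_linear([*p,z],vel=.02);pause(.15);s=read_state();d=s["contact_force"]-f0
    print(round(z,4),d.round(2),s["ee_pos"].round(4))
    if d[2]>4:break
print(s["t"])
a=grab_frame("side");b=grab_frame("scene")
cv2.imwrite("pics/pl.png",np.hstack([cv2.resize(a["color"][170:300,260:390],(400,400),interpolation=2),cv2.resize(b["color"][160:290,260:390],(400,400),interpolation=2)])[:,:,::-1])
E
python3 place.py
```

```text
[ 0.11745457  0.51388982 -5.12569489] [ 0.55045344 -0.01254616  0.09622951]
0.0953 [-0.51 -0.5  -0.15] [ 0.5503 -0.0125  0.0953]
0.0946 [ 0.3  -0.95  0.28] [ 0.5503 -0.0125  0.0946]
0.0939 [ 0.19 -0.33  0.03] [ 0.5503 -0.0125  0.0939]
0.0932 [ 0.13 -0.89  0.55] [ 0.5503 -0.0125  0.0932]
0.0925 [-0.84 -0.39 -0.01] [ 0.5504 -0.0125  0.0925]
0.0918 [-1.03 -1.37  0.35] [ 0.5503 -0.0125  0.0918]
0.0911 [ 0.18 -0.35 -0.23] [ 0.5503 -0.0125  0.0911]
0.0904 [ 0.26 -0.8  -0.12] [ 0.5503 -0.0125  0.0904]
0.0897 [-0.49 -1.04  2.71] [ 0.5506 -0.0125  0.09  ]
0.089 [-2.99  0.45 10.42] [ 0.5507 -0.0126  0.09  ]
15.6583
```

View pics/lift.png

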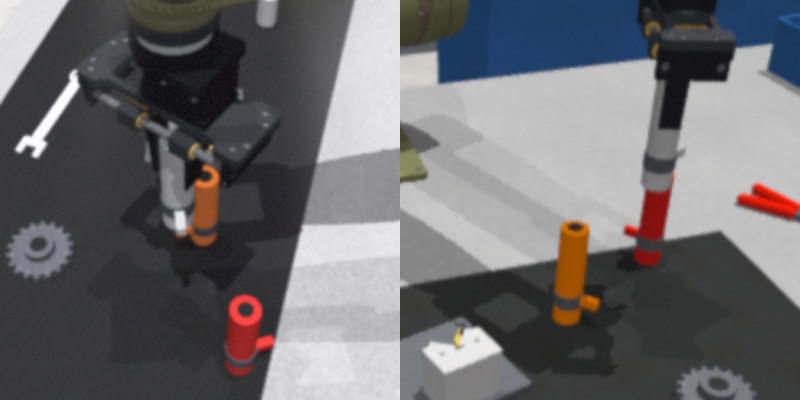

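View pics/pl.png

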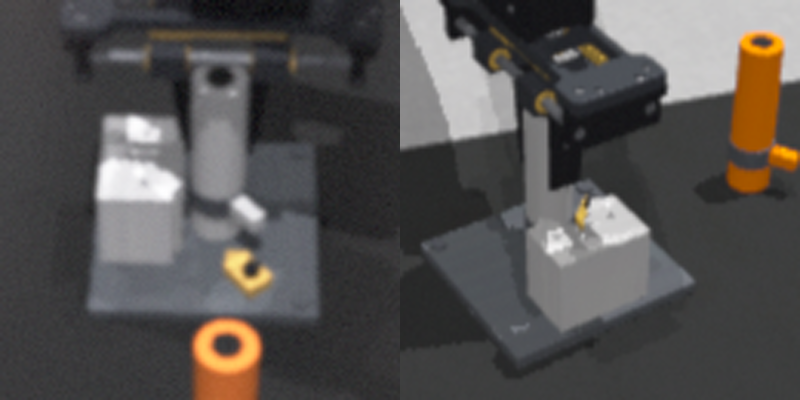

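The left half shows the shaft upright on the plate at (218,170), in front of the V. Its finger (248,212) points over the brass pointer (248,270). Next I'll press along the V's +x in small steps.

```bash
cat > press.py <<'E'
from plant import *
from h import *
seat=np.array([.5716,-.0069]);ux=np.array([np.cos(np.radians(14.8)),np.sin(np.radians(14.8))]);uy=np.array([-ux[1],ux[0]])
z=.0899
p0=seat-.022*ux
move_linear([*p0,z],vel=.02);pause(.3);f0=read_state()["contact_force"];print(f0)
def rep(c):
    s=read_state();d=s["contact_force"]-f0;e=s["ee_pos"][:2]-seat
    print(round(c*1000,1),"along/lat/z",(d[:2]@ux).round(1),(d[:2]@uy).round(1),d[2].round(1),"pos mm",(1000*e@ux).round(2),(1000*e@uy).round(2),s["ee_pos"][2].round(4),s["wrist_torque"].round(2),round(s["t"],1))
    return -(d[:2]@ux)
c=-.007;move_linear([*(seat+c*ux),z],vel=.03);pause(.3);rep(c)
while c<.008:
    c+=.0007;move_linear([*(seat+c*ux),z],vel=.015);pause(.15)
    if rep(c)>18:break
pause(.4);rep(c)
a=grab_frame("side");b=grab_frame("scene")
cv2.imwrite("pics/pr.png",np.hstack([cv2.resize(a["color"][170:300,260:390],(400,400),interpolation=2),cv2.resize(b["color"][160:290,260:390],(400,400),interpolation=2)])[:,:,::-1])
import pickle;pickle.dump((a,b),open("f2.pkl","wb"))
E
python3 press.py
```

```text
[-0.04301009 -0.43527515  1.74416605]
-7.0 along/lat/z 1.5 -0.1 -2.1 pos mm -6.51 -0.02 0.09 [ 0.1  -0.46 -0.04] 17.3
-6.3 along/lat/z 0.5 0.1 -0.5 pos mm -6.38 -0.03 0.09 [-0.01 -0.02 -0.01] 17.7
-5.6 along/lat/z -2.6 0.2 2.7 pos mm -5.9 -0.04 0.09 [-0.2   0.65  0.01] 18.1
-4.9 along/lat/z -3.4 -0.3 2.9 pos mm -4.91 0.02 0.09 [-0.17  0.69  0.01] 18.5
-4.2 along/lat/z -2.6 0.8 3.1 pos mm -4.13 -0.03 0.09 [-0.13  0.64  0.02] 18.9
-3.5 along/lat/z -3.4 0.5 3.6 pos mm -3.5 -0.0 0.0899 [-0.16  0.66  0.  ] 19.3
-2.8 along/lat/z -1.9 0.7 3.4 pos mm -2.77 -0.0 0.09 [-0.2   0.68 -0.05] 19.7
-2.1 along/lat/z -3.0 -0.4 3.6 pos mm -2.08 -0.0 0.09 [-0.18  0.68 -0.  ] 20.1
-1.4 along/lat/z -4.8 -0.1 4.6 pos mm -1.86 0.05 0.0899 [-0.28  0.97 -0.09] 20.5
-0.7 along/lat/z -6.1 2.2 5.5 pos mm -1.7 0.08 0.09 [-0.37  1.38  0.02] 20.9
0.0 along/lat/z -9.3 1.2 8.0 pos mm -1.56 0.16 0.09 [-0.43  1.75 -0.05] 21.3
0.7 along/lat/z -10.6 1.4 9.8 pos mm -1.4 0.24 0.09 [-0.6   2.13 -0.09] 21.7
1.4 along/lat/z -12.4 1.8 10.3 pos mm -1.27 0.32 0.09 [-0.55  2.46 -0.08] 22.1
2.1 along/lat/z -14.9 1.7 12.1 pos mm -1.17 0.31 0.09 [-0.67  2.84 -0.14] 22.5
2.8 along/lat/z -15.9 3.1 12.6 pos mm -1.09 0.31 0.09 [-0.75  3.16 -0.09] 22.9
3.5 along/lat/z -20.2 0.7 16.3 pos mm -1.0 0.34 0.09 [-0.8   3.52 -0.1 ] 23.3
3.5 along/lat/z -19.5 1.8 15.8 pos mm -1.02 0.29 0.09 [-0.78  3.55 -0.05] 23.7
```

View pics/pr.png

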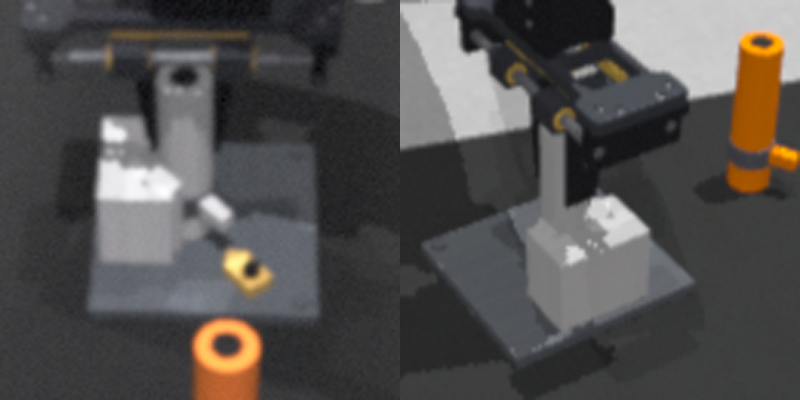

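The press shows about 20 N along and only 2 N sideways, so both faces carry load. I'll check the finger's heading numerically in the side view.

```bash
python3 - <<'E'
import pickle;from h import *
a,b=pickle.load(open("f2.pkl","rb"))
im=a["color"];hsv=cv2.cvtColor(im,cv2.COLOR_RGB2HSV)
S=np.array([.5716,-.0069])-.0015*np.array([.967,.255])
def P(r,t,z):
    t=np.radians(t);return proj(a,[S[0]+r*np.cos(t),S[1]+r*np.sin(t),z]).round(1)
for t in(139,147.3,155):print(t,"tip",P(.039,t,.044),"tiptop",P(.039,t,.05),"topmid",P(.03,t,.05),"ptr",P(.042,t,.022),P(.076,t,.022))
print("axis foot/top",P(0,0,.012),P(0,0,.142))
y=cv2.inRange(hsv,(12,110,80),(35,255,255));y[:240]=0;y[275:]=0
c=max(cv2.findContours(y[:,320:360].copy(),0,1)[0],key=cv2.contourArea);c=cv2.convexHull(c);M=cv2.moments(c);print("yellow",M["m10"]/M["m00"]+320,M["m01"]/M["m00"],(c[:,0]+[320,0]).tolist())
o=im[228:252,316:344];g=o.min(2);print(g)
cv2.imwrite("pics/z.png",cv2.resize(im[190:290,280:380],(600,600),interpolation=cv2.INTER_CUBIC)[:,:,::-1])
E
```

```text
139 tip [330.  243.9] tiptop [330.  241.8] topmid [327.5 238.9] ptr [330.7 252.3] [340.3 263.7]
147.3 tip [332.3 242.6] tiptop [332.4 240.5] topmid [329.3 237.9] ptr [333.1 250.9] [344.8 261.1]
155 tip [334.2 241.2] tiptop [334.3 239.1] topmid [330.8 236.8] ptr [335.2 249.4] [348.4 258.2]
axis foot/top [319.3 242.2] [319.2 195.2]
yellow 339.6596343178622 258.26160337552744 [[339, 252], [346, 258], [347, 259], [347, 261], [345, 263], [342, 265], [341, 265], [339, 264], [334, 259], [333, 257], [333, 255], [334, 252]]
[[221 199 176 156 149 146 147 146 141 139 137 128 111  89  78  76  77  76
   76  79  82  80  80  82  77  79  76  77]
 [233 220 189 162 149 146 147 143 141 137 132 126 109  88  72  75  77  74
   77  76  78  78  80  76  76  75  78  78]
 [233 215 183 157 147 147 147 145 142 136 133 123 108  86  73  74  74  77
   76  77  78  77  77  77  77  78  77  76]
 [222 189 163 147 146 146 147 145 140 135 133 118 101  82  72  75  78  78
   82  78  76  79  82  77  75  78  79  76]
 [198 161 142 142 143 145 142 143 138 131 122 118 113  92  78  73  75  74
   74  77  77  79  79  79  78  77  77
[... 1529 characters left out ...]
136 136 133 136 142 141 143 140 132 117  95  71  61  56  61  65  75  84
   90  98 100 100  99 101  98  98  95  96]
 [135 137 132 129 132 131 135 129 117 102  84  71  58  60  53  52  60  69
   86  90  96  99 102  99  99  96  97  95]
 [136 133 129 119 115 114 112 108 104 100  93  85  78  67  57  57  57  59
   71  84  94 100  99 101  98  98  99  96]
 [136 134 125 112 106 101 101 101 101 100  98  94  87  82  64  58  53  68
   82  89 100  99 102 103 102  96  98  98]
 [132 131 122 108  96  97  98  98  98  98 101  99  94  93  75  69  72  79
   97 108 107 111 109 112 110 104 101  97]
 [127 120 113 105 100 100  97 100  99  97 101  97  97 101  90  87  90  95
  105 115 119 115 117 118 115 110 106  96]]
```

View pics/z.png

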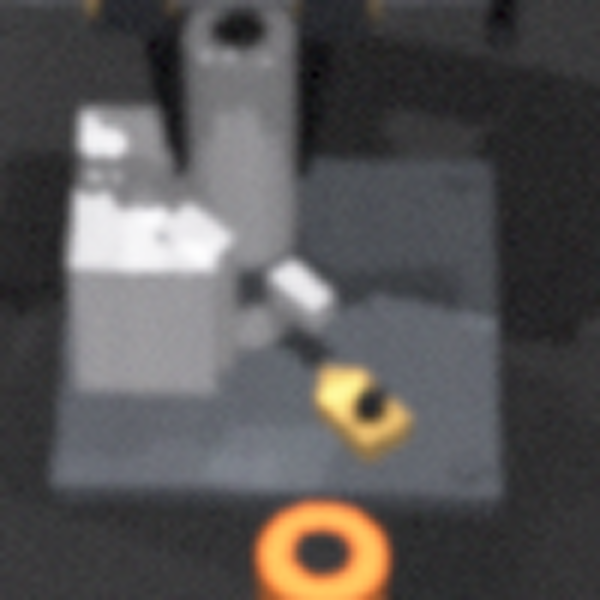

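The side crop shows the finger's top face running (280,268)→(321,303), a slope of 0.84. The pointer runs (322,370)→(388,425), a slope of 0.83. They are parallel and collinear with the predicted 147° line, so I'm handing in.

```bash
python3 - <<'E'
from plant import *
s=read_state();print(s["finger_force"],s["contact_force"],s["t"])
print(sign_off())
E
```

```text
40.014068484306335 [-19.22616918  -3.17672554  16.9510836 ] 23.7583
the job is handed in; nothing more can be done
None
```

The job is handed in, with no verdict returned: the shaft stands on the plate in the V, finger along the pointer's line to within what the images show, pressed in with about 20 N and still held at 40 N, at 23.8 s of the 45 s allowed.

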